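# Press the rinsed duckboard slat back on its studs

## Robot

A 6-joint arm with a two-finger parallel gripper is mounted at the origin on the work surface. World frame = base frame: x ahead of the robot, y to its left, z up, the work surface at z = 0. Lengths are in mm, angles in degrees, forces in N, time in s.
With the tool pointing down it reaches from about 300 to 850 mm from the base axis. Payload 4.2 kg.
Tool frame: the origin (TCP) lies midway between the tips of the shut fingers; the grasp point (between the pads) lies env.grasp_offset behind it (env.grasp_offset is the distance from the TCP to the grasp point, in mm); y points along the fingers, x is the direction in which the jaws open and shut, and the axes are right-handed (so a half turn about y gives the same grasp; the last joint's range is limited). The gripper opens to 91 mm and grips with 3 to 60 N. Pads are 32 mm wide; open, the fingers measure 118 mm over their backs; the gripper's body (76 mm by 178 mm) begins 60 mm behind the grasp point.
Start: joints at [-71.104, 18.312, 89.639, -0, 72.044, -1.146], TCP at [197.062, -540.194, 213.976] pointing down, gripper open.
Joint ranges: [-177.97, 177.97], [-48.28, 115.42], [12.27, 149.76], [-77.06, 257.06], [2.81, 150.46], [-146.56, 146.56]. Speed limits (degrees/s): [147.25, 147.25, 180, 180, 180, 180].

## Interface

Orientations are given as [roll, pitch, yaw] about the fixed x, y, z axes, in that order (R = Rz(yaw) Ry(pitch) Rx(roll)).
In Python, from workcell import state, vision, job, env gives the robot as it stands.
- The arm moves only by the shell command python3 -m handwheel 'ROWS' [FORCE]. ROWS is JSON, a list of rows, each a list of 3 entries, a list of its own where there are three numbers: the finger opening in cm, from 0 to 9.12, then the shift along the tool's x, y, z in cm, then the turn about the tool's y in degrees. A call has 1 to 10 rows; each row is the pose to reach, as a shift and turn from the pose measured when the call began, along the tool's axes at that moment; what a row does not reach only later rows make up. A row lasts 1/10 s, in which the tool goes at most 50 mm and 8.59 degrees, less where a joint would pass 70% of its speed; a pose out of reach is approached as far as the arm can. A call with a gripper value outside its range is refused whole. The fingers move at their own pace and stop on an object; FORCE is the grip in N (left out, the last holds). Time passes only in rows, so rows that repeat a pose let the fingers close. It gives the time, the measured TCP pose, the force and the opening at its end, in the units of the state.
- state(): the state, without advancing time (a new reading comes with each control period).
- vision.grab_frame(name): name is "side" or "top"; returns the picture (384x512x3 uint8, red, green, blue); there is no depth.
- vision.camera_model(name): a dict with "fov_y" (degrees; the focal length in pixels is half the picture's height over the tangent of half this angle, whatever the lens; pixels are square), "cx", "cy" (the principal point, pixels), "distortion" ([k1, k2, p1, p2, k3] as OpenCV has them; the pictures are not rectified), "extrinsics" (4x4, takes a point from world to camera coordinates). Camera axes: x right, y up, looking along -z (the intrinsics and any distortion apply to the point x, -y, -z); pixel columns grow to the right and rows downward; lengths in mm; the calibration is good to about 2 mm. A picture is of the moment at which its call begins. camera_model takes no time and is no camera call.
- job.job_done(): hands the job in, once; it reports no verdict.
The state is a dict: "time_s": time; "qpos": joint angles; "qvel": joint speeds; "effort": joint torques, N m; "ee_pos": TCP position; "ee_rot": TCP orientation; "force": force on the tool from outside, world axes, zero at the start; "torque": the same for the moment, N m; "gripper_width": finger opening in mm.
Only numpy, scipy, OpenCV 4.12 (cv2) and the standard library are available. Lean on these libraries where they do the work, as an engineer would, in place of code of your own. Each camera call takes 0.05 s, during which the arm holds its last target.

## Task

One clip-on slat of the plastic duckboard by the washbasin was taken off for rinsing and lies beside it. Put it back, sockets down, on the bare row: feel for the studs, whose strip can sit a little to either side along the row, and press the slat over its two outer studs until both ends have snapped fully home and it lies level and flush with the fitted slats. Press with feeling rather than ramming it, and leave the katoris and the scrubbing brush where they are.

Things in the scene. Friction and masses are not known exactly. Their poses are not given: they have to be found in the camera images.
- slat_centre (a point): Centre (half-way up) of the loose slat: a hollow teal plastic bar, 180 mm long (x axis), 46 mm wide (y), 26 mm high (z up), about 0.13 kg, with a flat ribbed top. It lies sockets down on the ledge, whose surface is at height 0. Turned half round it is the same. Grip it across its 46 mm width.
- slat_end_a (a point): Point on the slat's top face, 62 mm from slat_centre towards its -x end and 13 mm above it: the place to press. In the underside below it is a socket 25 by 25 mm, 20 mm deep, whose 5 mm high side lips snap under the barbs of a stud. Between the two sockets the slat is hollow.
- slat_end_b (a point): The same point above the other socket, 62 mm from slat_centre towards the +x end.
- bare_row: The bare row where the slat belongs; any of the tile's four rows. Three pale studs, 62 mm apart in line, rise from dark rails. Origin: on the rail tops (10 mm above the ledge) at the middle of the row, fixed to the rails; x along the row, z up. Slat pressed home: its underside on the rail tops, slat_centre 13 mm above this origin, top flush with the fitted slats.
- row_end_a (a point): Point on the rail tops at the row's -x end, 90 mm from bare_row's origin. The three studs are one strip that sits stiffly in a slot with room for expansion: it stands up to 14 mm off the row's middle either way along the row (never across), not the same each time, and these poses do not show it: look or feel for it. The slat goes where the studs are.
- row_end_b (a point): The same point at the +x end. Studs: 22 mm across, 18 mm high, tops tapering to 20 mm. Sprung yellow barbs stand out of the +y and -y sides of the outer two: a slat set over the studs rests on them, underside about 12 mm above the rail tops; missing the studs, it stands on them at 18 mm. More than 60 N on the row is ramming it.
- row_slot (a point): A point 36 mm above the ledge over bare_row's origin, level with the tops of the fitted slats. Pressing the slat home takes about 12 to 20 N straight down above each outer stud; at mid-length about twice that. A gripper that holds the slat by its sides cannot push it home: the fitted slats beside it are only 8 mm away. Let go and press on top.
- duckboard: The duckboard tile, fixed on the ledge: dark base 196 mm (x, along the slats) by 212 mm (y), 10 mm high, with four rows at y = -81, -27, 27 and 81 mm (54 mm apart): three have fitted slats, whose tops are 36 mm above the ledge, one is bare. Origin under its centre. A second tile with its slats crosswise joins it on the far (+x) side, as high, from x = 108 to 309 mm.
- katori_1: Small steel bowl (katori), 94 mm across, 38 mm high, origin under its centre; leave it.
- katori_2: A second such katori; leave it.
- scrub_brush: Wooden scrubbing brush lying bristles down, 165 by 52 mm, 42 mm high, origin under its centre; leave it.
Not all that is in view belongs to the job. What is shaped like the part that bears slat_centre but blue or pink is not meant.

How it is judged (in metres and radians):
At the end, for the whole second after the job is handed in: The slat lies on the bare row within 20 mm of its middle along the row and 5 mm across it, within 0.05 rad of its direction, right way up and level within 0.03 rad, both pressing points no more than 2.5 mm above the flush height, at rest (x of slat_centre in the frame of bare_row between -0.02 and 0.02 m and y of slat_centre in the frame of bare_row between -0.005 and 0.005 m and angle between the x axis of slat_centre and the x axis of bare_row, either way round below 0.05 rad and z of each of slat_end_a, slat_end_b in the frame of bare_row below 0.0285 m and angle between slat_centre's own z axis and vertical below 0.03 rad and linear speed of slat below 0.02 m/s); the robot touches nothing.
It fails at once if the slat is rammed onto the studs (more than 60 N on the row) (contact force between anything else and bare_row above 60 N).
It fails at once if a katori or the brush is knocked out of its place (more than 30 mm) (distance of any of katori_1, katori_2, scrub_brush from where it was at the start of the episode above 0.03 m).
It also fails if it takes over 64 s, if anything falls off the work surface, if the arm or the gripper's body presses on something with over 40 N, if the wrist force passes 120 N, or if a joint passes its speed limit or range.

## Working session

There is one attempt and no reset: what is moved stays moved. The work goes in short steps, Python scripts to look and compute and a shell command to move; the robot and the scene stay as the last step left them, time stands still between calls to the robot, and variables do not carry over. Pictures are saved under pics/ and viewed, and the job is handed in when it is done.

```bash
mkdir -p pics; ls; cat > h.py <<'E'
import numpy as np, cv2
from workcell import state, vision, job, env
def cam(n):
    m=vision.camera_model(n); f=192/np.tan(np.radians(m['fov_y'])/2)
    K=np.array([[f,0,m['cx']],[0,f,m['cy']],[0,0,1.]]); D=np.array(m['distortion'],float)
    E=np.array(m['extrinsics'],float); F=np.diag([1,-1,-1,1.])@E
    return K,D,F
def ray(n,px):
    K,D,F=cam(n); u=cv2.undistortPoints(np.array(px,float).reshape(-1,1,2),K,D).reshape(-1,2)
    R,t=F[:3,:3],F[:3,3]; o=-R.T@t; d=np.c_[u,np.ones(len(u))]@R
    return o,d
def onz(n,px,z):
    o,d=ray(n,px); return o+d*((z-o[2])/d[:,2])[:,None]
def proj(n,P):
    K,D,F=cam(n); r,_=cv2.Rodrigues(F[:3,:3])
    return cv2.projectPoints(np.array(P,float).reshape(-1,1,3),r,F[:3,3],K,D)[0].reshape(-1,2)
E
python3 - <<'E'
from h import *
for n in ("top","side"):
    im=vision.grab_frame(n); cv2.imwrite(f"pics/{n}0.png",im[:,:,::-1]); K,D,F=cam(n); print(n,K[0,0],-F[:3,:3].T@F[:3,3],F[2,:3],D)
s=state(); print(s); print(env.grasp_offset)
E
```

```text
pics
top 365.7613195593752 [ 282.61090854  -11.78838378 1075.83442707] [ 0.20876526  0.0147888  -0.97785396] [-0.08378252  0.          0.          0.          0.        ]
side 362.2940122695038 [ 353.95107412 -702.2909267   633.49303555] [ 0.18348595  0.769196   -0.61210328] [-0.03051812  0.          0.          0.          0.        ]
{'time_s': 0.1, 'qpos': array([-7.11033382e+01,  1.83484472e+01,  8.96997258e+01, -4.88903839e-06,
        7.20441368e+01, -1.14818544e+00]), 'qvel': array([ 0.09199882, -0.04345169, -0.20573781,  0.05047083,  0.03444944,
        0.07179161]), 'effort': array([-7.48222155e-04, -4.13336778e+01, -2.32512474e+01,  7.27651594e-02,
        4.21868311e-02, -6.96172037e-05]), 'ee_pos': array([ 196.91628999, -539.74594821,  213.1975554 ]), 'ee_rot': array([-89.99815492,   0.0922913 , -69.95514977]), 'force': array([0.09516575, 0.24601493, 0.07187313]), 'torque': array([-0.0067298 , -0.03727891, -0.03041244]), 'gripper_width': 91.2097979202819}
18.8
```

View pics/top0.png

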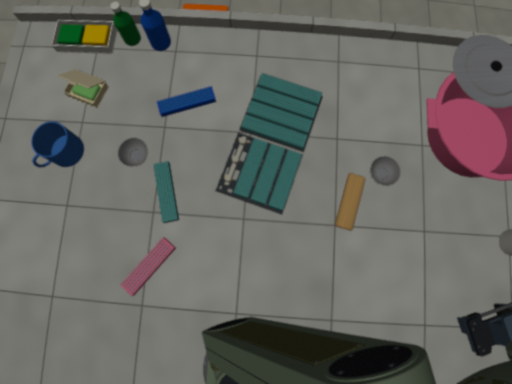

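View pics/side0.png

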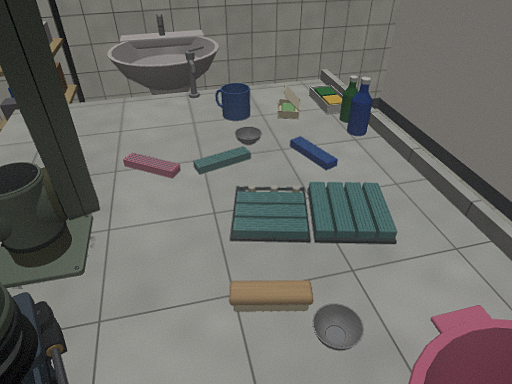

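```bash
python3 - <<'E'
from h import *
im=cv2.imread("pics/top0.png"); 
a=cv2.resize(im[60:240,120:330],None,fx=3.5,fy=3.3,interpolation=cv2.INTER_CUBIC); cv2.imwrite("pics/crop1.png",np.clip(a*1.6,0,255).astype('uint8')) 
hsv=cv2.cvtColor(im,cv2.COLOR_BGR2HSV)
m=cv2.inRange(hsv,(80,70,40),(98,255,255))
for c in cv2.findContours(m,0,2)[0]:
    if cv2.contourArea(c)<200: continue
    r=cv2.minAreaRect(c); b=cv2.boxPoints(r); P=onz("top",b,26 if r[0][0]<200 else 36)
    print(np.round(b),np.round(P,1),np.round([np.linalg.norm(P[i]-P[i-1]) for i in range(4)],1),P.mean(0), hsv[int(r[0][1]),int(r[0][0])])
E
```

```text
[[152. 164.]
 [168. 161.]
 [178. 219.]
 [162. 222.]] [[559.  319.2  26. ]
 [570.3 272.6  26. ]
 [398.2 223.1  26. ]
 [387.2 268.1  26. ]] [179.2  47.9 179.1  46.3] [478.67700552 270.76301753  26.        ] [ 87 115  95]
[[267. 206.]
 [287. 149.]
 [302. 154.]
 [282. 211.]] [[ 455.4  -30.6   36. ]
 [ 629.7  -78.4   36. ]
 [ 616.4 -124.5   36. ]
 [ 443.   -75.2   36. ]] [ 46.3 180.7  48.  180.2] [536.14650798 -77.16956995  36.        ] [ 87 114  96]
[[232. 193.]
 [252. 137.]
 [285. 149.]
 [265. 205.]] [[484.5  72.9  36. ]
 [660.8  26.9  36. ]
 [630.2 -75.1  36. ]
 [456.2 -25.9  36. ]] [102.8 182.2 106.4 180.8] [ 5.57938586e+02 -2.82393638e-01  3.60000000e+01] [87 98 57]
[[240. 129.]
 [259.  72.]
 [322.  93.]
 [303. 150.]] [[ 683.9   64.9   36. ]
 [ 878.9   20.8   36. ]
 [ 821.6 -178.5   36. ]
 [ 631.3 -126.9   36. ]] [198.8 199.9 207.4 197.1] [753.94223525 -54.92370105  36.        ] [ 88 121  82]
```

View pics/crop1.png

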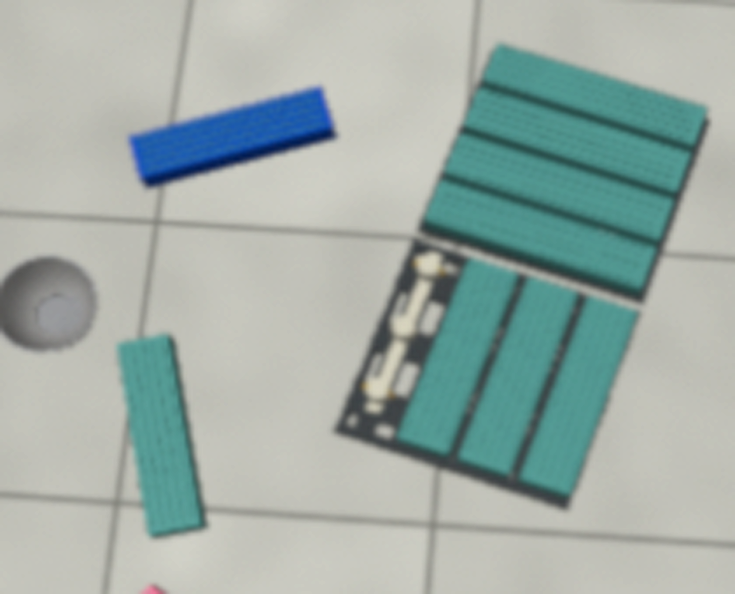

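```bash
python3 - <<'E'
from h import *
im=cv2.imread("pics/top0.png"); 
t=np.radians(-15.3);X=np.array([np.cos(t),np.sin(t),0]);Y=np.array([-np.sin(t),np.cos(t),0])
c=np.array([558,-.3,0])+81*Y
# rectify row at z=28 (stud tops), 4 px/mm, u along row, v across
def rect(n,im,z,s=4):
    u,v=np.meshgrid(np.arange(-110,110,1/s),np.arange(40,-40,-1/s))
    P=c+u[...,None]*X+v[...,None]*Y; P[...,2]=z
    q=proj(n,P.reshape(-1,3)).reshape(*u.shape,2).astype(np.float32)
    return cv2.remap(im,q[...,0],q[...,1],cv2.INTER_CUBIC)
im2=cv2.imread("pics/side0.png")
o=np.vstack([rect("top",im,28,3.5),rect("side",im2,28,3.5)])
for k in range(-100,101,10): cv2.line(o,(int((k+110)*3.5),0),(int((k+110)*3.5),6 if k else 280),(0,0,255),1)
cv2.imwrite("pics/rect.png",np.clip(o*1.6,0,255).astype('uint8'))
E
```

```text
(no output)
```

View pics/rect.png

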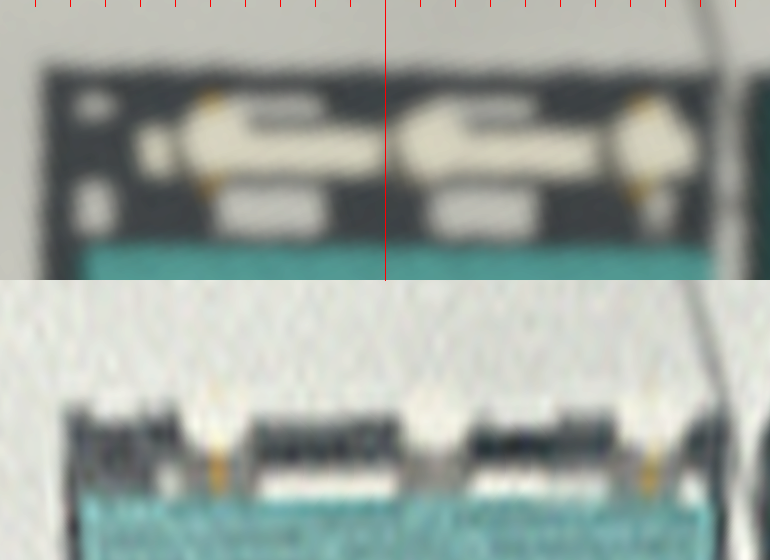

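```bash
cat >> h.py <<'E'
def rel(x,y,z,yaw):
    s=state(); p=s['ee_pos']; R=s['ee_rot']
    from scipy.spatial.transform import Rotation as Ro
    M=Ro.from_euler('xyz',R,degrees=True)
    d=M.as_matrix().T@(np.array([x,y,z])-p)/10
    print('shift cm',np.round(d,2),'turn',round(R[2]-yaw,2),'pos',np.round(p,1),'rot',np.round(R,2),'F',np.round(s['force'],1),'t',s['time_s'],'w',round(s['gripper_width'],1))
E
python3 -c "
from h import *
rel(478.7,270.8,130,-74)"
```

```text
shift cm [-66.47   8.43  54.25] turn 4.04 pos [ 196.9 -539.7  213.2] rot [-90.     0.09 -69.96] F [0.1 0.2 0.1] t 0.1 w 91.2
```

```bash
python3 -m handwheel '[[9.1,[-3.5,0,2.9],0],[9.1,[-7,0,5.8],0],[9.1,[-10.5,0,8.7],1],[9.1,[-14,0,11.6],1],[9.1,[-17.5,0,14.5],2],[9.1,[-21,0,17.4],2],[9.1,[-24.5,0,20.3],3],[9.1,[-28,0,23.2],3],[9.1,[-31.5,0,26.1],4],[9.1,[-35,0,29],4]]' 15; python3 -c "
from h import *
rel(478.7,270.8,130,-74)"
```

```text
time_s: 1.1
ee_pos: [349.3, -109.8, 213.7]
ee_rot: [-90.0, 0.1, -74.0]
force: [1.4, -0.3, -0.2]
gripper_width: 91.3
shift cm [-33.     8.42  22.92] turn 0.0 pos [ 349.3 -109.8  213.7] rot [-9.0e+01  8.0e-02 -7.4e+01] F [ 1.4 -0.3 -0.2] t 1.1 w 91.3
```

```bash
python3 -m handwheel '[[9.1,[-3.8,0,2.7],0],[9.1,[-7.6,1,5.4],0],[9.1,[-11.4,2,8.1],0],[9.1,[-15.2,3,10.8],0],[9.1,[-19,4,13.5],0],[9.1,[-23,5,16.2],0],[9.1,[-27,6,19],0],[9.1,[-31,7,21.6],0],[9.1,[-33,8.4,22.9],0],[9.1,[-33,8.4,22.9],0]]'; python3 - <<'E'
from h import *
rel(478.7,270.8,17,-74)
im=vision.grab_frame("top"); a=im[120:300,90:280,::-1]; cv2.imwrite("pics/t2.png",cv2.resize(a,None,fx=3,fy=3))
im=vision.grab_frame("side"); a=im[60:240,100:340,::-1]; cv2.imwrite("pics/s2.png",cv2.resize(a,None,fx=3,fy=3))
E
```

```text
time_s: 2.1
ee_pos: [478.0, 273.0, 127.7]
ee_rot: [-90.2, 0.1, -73.8]
force: [-0.9, -0.4, 0.1]
gripper_width: 91.1
shift cm [ 0.24 11.07  0.05] turn 0.19 pos [478.  273.  127.7] rot [-9.020e+01  7.000e-02 -7.381e+01] F [-0.9 -0.4  0.1] t 2.1 w 91.1
```

View pics/t2.png

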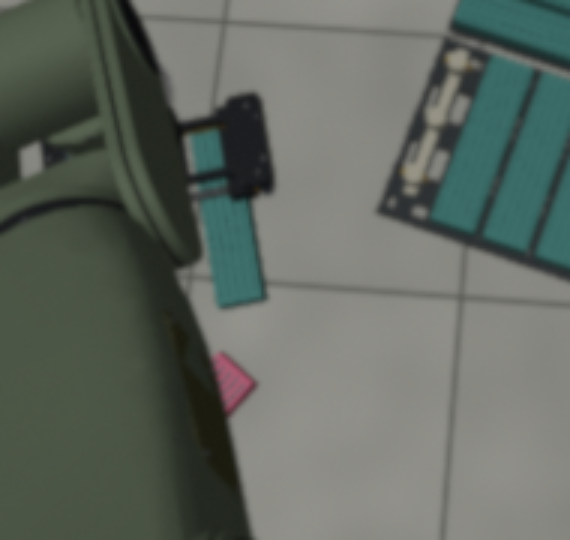

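View pics/s2.png

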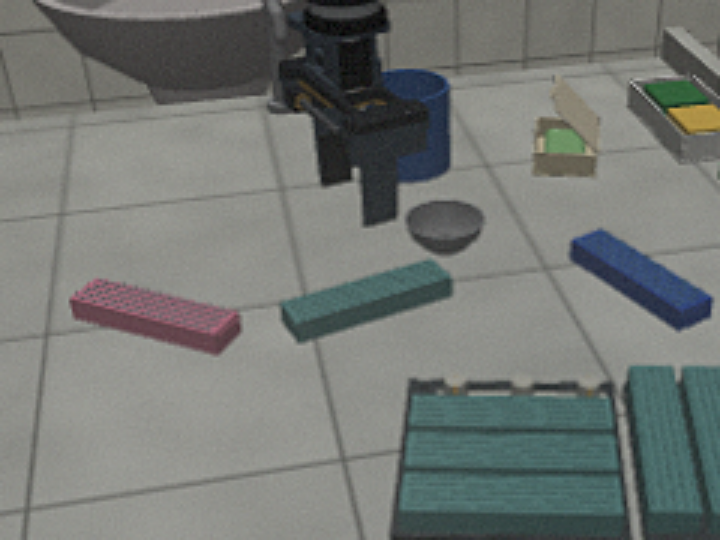

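The teal slat between the fingers matches the description: it is the loose teal one at top-view (166,192). The blue one at (187,101) and the pink one at (148,265) are decoys. Next I descend.

```bash
python3 -m handwheel '[[9.1,[0.2,3,0],0.2],[9.1,[0.2,6,0],0.2],[9.1,[0.2,8,0],0.2],[9.1,[0.2,9.5,0.05],0.2],[9.1,[0.2,10.5,0.05],0.2],[9.1,[0.2,11.0,0.05],0.2],[9.1,[0.2,11.0,0.05],0.2]]' 20; python3 -c "
from h import *
rel(478.7,270.8,17,-74)"
```

```text
time_s: 2.9
ee_pos: [478.5, 267.9, 19.6]
ee_rot: [-90.1, 0.0, -74.2]
force: [0.1, -0.8, -0.4]
gripper_width: 90.9
shift cm [-0.28  0.26  0.1 ] turn -0.18 pos [478.5 267.9  19.6] rot [-9.014e+01  2.000e-02 -7.418e+01] F [ 0.1 -0.8 -0.4] t 2.9 w 90.9
```

```bash
python3 -m handwheel '[[9.1,[-0.25,0.25,0.1],-0.2],[9.1,[-0.25,0.25,0.1],-0.2],[4.0,[-0.25,0.25,0.1],-0.2],[4.0,[-0.25,0.25,0.1],-0.2],[4.0,[-0.25,0.25,0.1],-0.2],[4.0,[-0.25,0.25,0.1],-0.2],[4.0,[-0.25,0.25,0.1],-0.2],[4.0,[-0.25,0.25,0.1],-0.2]]' 20; python3 -c "
from h import *
rel(478.7,270.8,17,-74)"
```

```text
time_s: 3.7
ee_pos: [478.8, 270.6, 17.1]
ee_rot: [-90.1, 0.0, -74.0]
force: [0.3, 0.8, -0.1]
gripper_width: 46.0
shift cm [-0.02  0.01 -0.  ] turn 0.01 pos [478.8 270.6  17.1] rot [-9.015e+01  3.000e-02 -7.399e+01] F [ 0.3  0.8 -0.1] t 3.7 w 46.0
```

```bash
python3 -m handwheel '[[4.0,[0,0,0],0],[4.0,[0,-1,0],0],[4.0,[0,-3,0],0],[4.0,[0,-5,0],0],[4.0,[0,-7,0],0],[4.0,[0,-8.5,0],0],[4.0,[0,-8.5,0],0],[4.0,[0,-8.5,0],0]]' 30; python3 - <<'E'
from h import *
t=np.radians(-15.3);X=np.array([np.cos(t),np.sin(t),0]);Y=np.array([-np.sin(t),np.cos(t),0])
c=np.array([558,-.3,0])+81*Y+13.5*X; print(c)
rel(c[0],c[1],85,-105.3)
im=vision.grab_frame("side"); a=im[60:240,100:340,::-1]; cv2.imwrite("pics/s3.png",cv2.resize(a,None,fx=3,fy=3))
E
```

```text
time_s: 4.5
ee_pos: [478.8, 270.5, 102.2]
ee_rot: [-90.1, 0.0, -74.0]
force: [0.1, 0.0, -1.2]
gripper_width: 45.8
[592.3952422   74.26686472   0.        ]
shift cm [22.    1.7   5.51] turn 31.31 pos [478.8 270.5 102.2] rot [-9.014e+01  3.000e-02 -7.399e+01] F [ 0.1  0.  -1.2] t 4.5 w 45.8
```

View pics/s3.png

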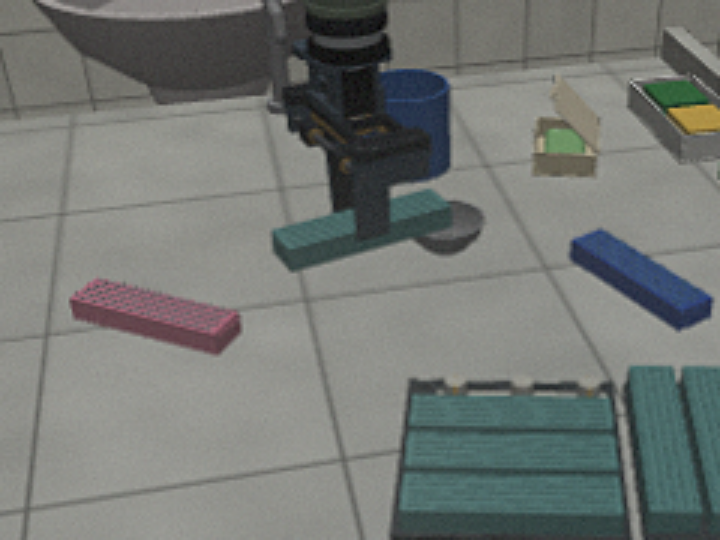

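The slat is held level, spanning (275,240) to (450,200) in the crop. I carry it over the row.

```bash
python3 -m handwheel '[[4.0,[1,0,0.3],1],[4.0,[4,0,1],5],[4.0,[8,0,2],11],[4.0,[12,0,3],17],[4.0,[15.5,0.5,3.9],23],[4.0,[18.5,1,4.6],28],[4.0,[20.6,1.4,5.2],30.5],[4.0,[22,1.7,5.5],31.3],[4.0,[22,1.7,5.5],31.3],[4.0,[22,1.7,5.5],31.3]]'; python3 - <<'E'
from h import *
rel(592.4,74.3,60,-105.3)
im=vision.grab_frame("top"); a=im[90:240,170:340,::-1]; cv2.imwrite("pics/t4.png",cv2.resize(a,None,fx=3.5,fy=3.5,interpolation=2))
im=vision.grab_frame("side"); a=im[140:260,210:410,::-1]; cv2.imwrite("pics/s4.png",cv2.resize(a,None,fx=4,fy=4,interpolation=2))
E
```

```text
time_s: 5.55
ee_pos: [591.3, 74.2, 83.8]
ee_rot: [-90.3, -0.1, -105.3]
force: [1.0, 0.1, -1.7]
gripper_width: 45.7
shift cm [-0.05  2.38  0.12] turn 0.01 pos [591.3  74.2  83.8] rot [ -90.28   -0.11 -105.29] F [ 1.   0.1 -1.7] t 5.55 w 45.7
```

View pics/t4.png

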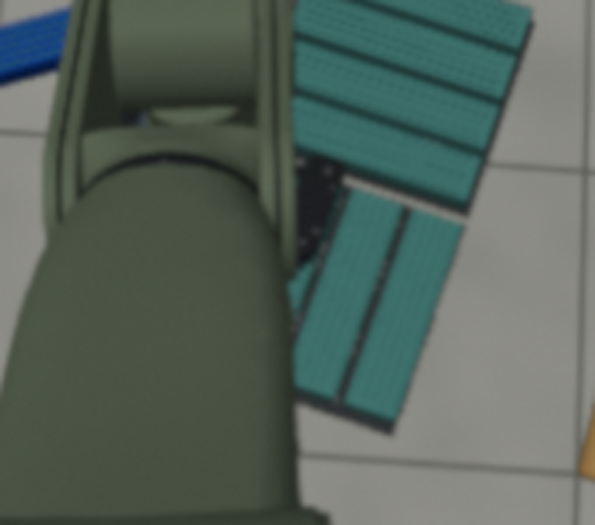

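View pics/s4.png

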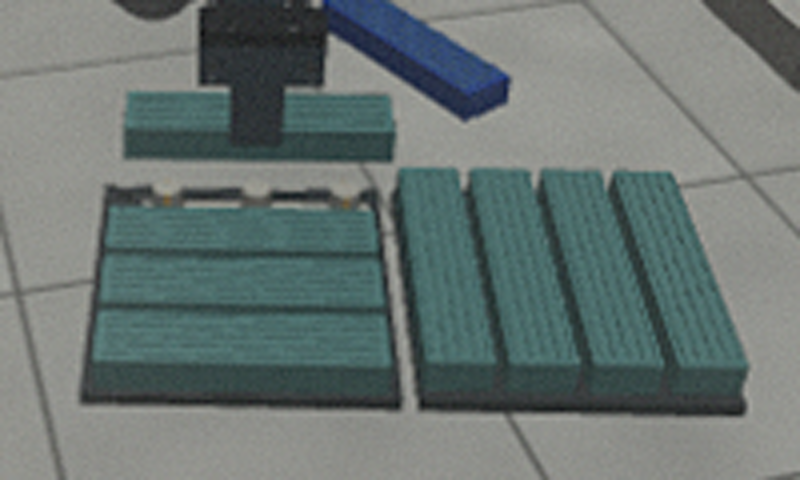

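```bash
python3 - <<'E'
from h import *
t=np.radians(-15.3);X=np.array([np.cos(t),np.sin(t),0]);Y=np.array([-np.sin(t),np.cos(t),0]);C=np.array([558,-.3,0])
def onv(px,v):
    o,d=ray("side",px); k=(v-(o-C)@Y)/(d@Y); P=o+d*k[:,None]; return np.c_[(P-C)@X,P[:,2]]
im=vision.grab_frame("side"); hsv=cv2.cvtColor(im,cv2.COLOR_RGB2HSV)
m=cv2.inRange(hsv,(80,60,20),(98,255,255)); m[185:]=0;m[:,320:]=0
x,y,w,h=cv2.boundingRect(m); print(x,y,w,h)
# subpixel horizontal edges at front face rows
for r in (174,176,177):
    g=im[r].astype(float)[:,0]; print(r, np.round(g[236:250]), np.round(g[302:316]))
f=im.astype(float); yel=f[...,0]-f[...,2]
rows=slice(185,197); 
Z=yel[rows,240:310]; s=np.clip(Z-12,0,None).sum(0); print(np.round(s).astype(int))
for a,b in((240,262),(285,310)):
    w=np.clip(yel[rows,a:b]-15,0,None); yy,xx=np.mgrid[185:197,a:b]; cx,cy=(w*xx).sum()/w.sum(),(w*yy).sum()/w.sum(); print(cx,cy,onv([[cx,cy]],70))
print(onv([[241,176],[309,176]],58))
s=state();p=s['ee_pos'];print((p-C)@X,(p-C)@Y)
E
```

```text
0 15 320 170
174 [141. 147. 150. 149. 125.  71.  54.  62.  60.  55.  58.  59.  64.  59.] [ 52.  50.  48.  50.  47.  39.  71. 137. 157. 154. 149. 151. 150. 149.]
176 [144. 148. 141. 150. 127.  74.  55.  60.  58.  60.  61.  57.  55.  54.] [ 51.  48.  56.  52.  57.  46.  84. 135. 149. 154. 145. 152. 151. 149.]
177 [141. 150. 146. 151. 123.  69.  51.  55.  58.  54.  56.  53.  62.  58.] [ 54.  51.  53.  51.  53.  39. 100. 144. 150. 150. 150. 149. 151. 151.]
[  0   0   0   0   0   0   0   0   0   0   0 107  56   0   0   0   0   0
   0   0   0   0   0   0   0   0   0   0   0   0   0   0   0   0   0   0
   0   0   0   0   0   0   0   0   0   0   0   0   0   0   0   0   0   0
   0   8  73  29   0   0   0   0   0   0   0   0   0   0   0   0]
251.31884057971016 189.17391304347825 [[-47.89523063  26.982618  ]]
296.2289156626506 190.16867469879517 [[76.5423553  25.38806937]]
[[-74.29481858  79.63881341]
 [105.95693761  82.07975763]]
12.338106917872008 81.47234019353203
```

```bash
python3 - <<'E'
from h import *
t=np.radians(-15.3);X=np.array([np.cos(t),np.sin(t),0]);Y=np.array([-np.sin(t),np.cos(t),0]);C=np.array([558,-.3,0])
im=vision.grab_frame("side").astype(float)[...,0]
s=state(); p=s['ee_pos']; 
for u in(-50,80):
    q=p+ (u-(p-C)@X)*X-23*Y; q[2]-=17; a=proj("side",[q])[0]; q[2]+=26; b=proj("side",[q])[0]; print(a,b,np.round(im[160:188,int(round(a[0]))]))
P=C+12.2*X+81*Y; P[2]=48; rel(*P,-105.3)
# fitted slat near edge z=36 v=-104 and rear edge v=50
for v in (-104,50):
    for u in(-50,50):
        q=C+u*X+v*Y;q[2]=36;a=proj("side",[q])[0];c=int(round(a[0]));r=int(a[1]);print(v,a,r-6,np.round(im[r-6:r+8,c]))
E
```

```text
[250.19237515 179.68517242] [250.0515655  171.66647008] [145. 149. 131.  71.  81.  75.  81.  73.  84.  71.  87.  79.  56.  56.
  54.  60.  50.  56.  42.  84. 138. 152. 146. 143. 145. 155. 155. 159.]
[298.7915594  180.23603201] [299.45892208 172.20172116] [149. 152. 141. 100.  63.  76.  76.  78.  82.  74.  72.  63.  66.  48.
  55.  56.  51.  54.  54.  50.  89. 129. 138. 145. 141. 140. 145. 144.]
shift cm [ 0.04  3.66 -0.01] turn 0.1 pos [591.5  75.   84.6] rot [-9.019e+01 -9.000e-02 -1.052e+02] F [-0.2 -0.2 -1.4] t 5.75 w 45.9
-104 [247.76494711 230.24003429] 224 [87. 83. 73. 88. 74. 78. 71. 52. 62. 56. 58. 54. 53. 63.]
-104 [289.84686994 230.85428075] 224 [74. 72. 74. 70. 75. 75. 80. 60. 50. 51. 54. 58. 51. 55.]
50 [250.23872933 190.95989844] 184 [145. 155. 155. 159. 135.  82.  89.  75.  74.  77.  77.  80.  84.  85.]
50 [287.12101688 191.40383569] 185 [147. 135.  75.  47.  52.  88. 131. 103.  65.  76.  70.  74.  72.  77.]
```

```bash
python3 -m handwheel '[[4.0,[0.04,1,0],0.1],[4.0,[0.04,2,0],0.1],[4.0,[0.04,3,0],0.1],[4.0,[0.04,3.4,0],0.1],[4.0,[0.04,3.4,0],0.1],[4.0,[0.04,3.4,0],0.1]]'; cat >> h.py <<'E'
t=np.radians(-15.3);X=np.array([np.cos(t),np.sin(t),0]);Y=np.array([-np.sin(t),np.cos(t),0]);C=np.array([558,-.3,0])
def tr(u,v,z,yaw=-105.3):
    P=C+u*X+v*Y;P[2]=z;rel(*P,yaw); s=state();p=s['ee_pos']; print('u,v,z',np.round([(p-C)@X,(p-C)@Y,p[2]],2),'torque',np.round(s['torque'],2))
E
python3 -c "
from h import *
tr(12.2,81,45)"
```

```text
time_s: 6.35
ee_pos: [591.4, 74.6, 50.5]
ee_rot: [-90.2, -0.1, -105.3]
force: [-0.0, 0.1, -0.3]
gripper_width: 45.8
shift cm [ 0.    0.55 -0.02] turn -0.0 pos [591.4  74.6  50.5] rot [-9.019e+01 -9.000e-02 -1.053e+02] F [-0.   0.1 -0.3] t 6.35 w 45.8
u,v,z [12.46 81.03 50.46] torque [0.07 0.02 0.01]
```

```bash
python3 -m handwheel '[[4.0,[0,0.2,0],0],[4.0,[0,0.4,0],0],[4.0,[0,0.6,0],0],[4.0,[0,0.6,0],0]]'; python3 -m handwheel '[[4.0,[0,0.1,0],0],[4.0,[0,0.2,0],0],[4.0,[0,0.2,0],0]]';python3 -c "
from h import *
tr(12.2,81,45)"
```

```text
time_s: 6.75
ee_pos: [591.2, 74.6, 44.2]
ee_rot: [-90.2, -0.1, -105.3]
force: [0.3, -0.8, -1.5]
gripper_width: 45.5
time_s: 7.05
ee_pos: [591.0, 74.5, 42.1]
ee_rot: [-90.2, -0.1, -105.3]
force: [-0.2, -0.0, -1.5]
gripper_width: 45.4
shift cm [-0.01 -0.29  0.01] turn -0.0 pos [591.   74.5  42.1] rot [ -90.23   -0.11 -105.3 ] F [-0.2 -0.  -1.5] t 7.05 w 45.4
u,v,z [12.14 80.89 42.06] torque [ 0.1   0.02 -0.01]
```

It is already below the missed-stud height (45) with no contact force, so the sockets are over the studs. I go on gently to the barbs.

```bash
python3 -m handwheel '[[4.0,[0,0.1,0],0],[4.0,[0,0.2,0],0],[4.0,[0,0.2,0],0]]';python3 -m handwheel '[[4.0,[0,0.1,0],0],[4.0,[0,0.15,0],0],[4.0,[0,0.15,0],0]]';python3 - <<'E'
from h import *
tr(12.2,81,39)
im=vision.grab_frame("side"); a=im[140:260,210:410,::-1]; cv2.imwrite("pics/s5.png",cv2.resize(a,None,fx=4,fy=4,interpolation=2))
E
```

```text
time_s: 7.35
ee_pos: [590.9, 74.5, 39.9]
ee_rot: [-90.2, -0.1, -105.3]
force: [-0.7, 0.6, -0.3]
gripper_width: 45.8
time_s: 7.65
ee_pos: [591.2, 74.5, 38.7]
ee_rot: [-90.2, -0.1, -105.3]
force: [-0.2, -1.2, 1.5]
gripper_width: 46.0
shift cm [-0.01 -0.03 -0.01] turn -0.02 pos [591.2  74.5  38.7] rot [-9.0210e+01 -1.0000e-01 -1.0532e+02] F [-0.2 -1.2  1.5] t 7.65 w 46.0
u,v,z [12.29 80.88 38.68] torque [-0.07  0.08 -0.1 ]
```

View pics/s5.png

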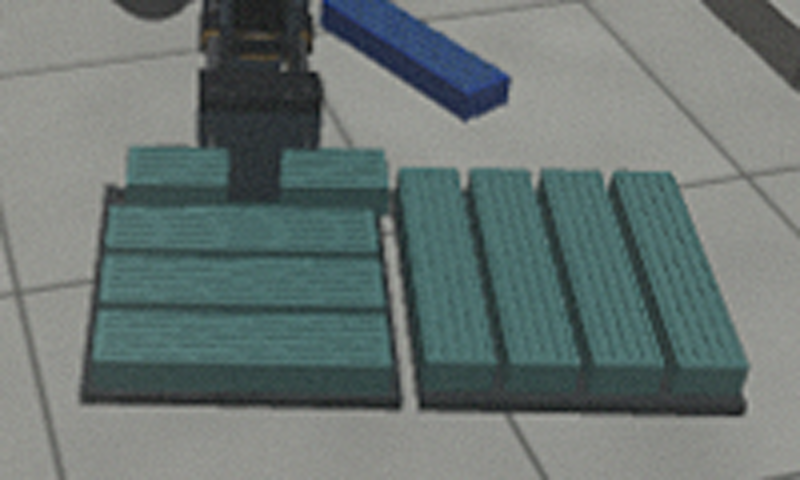

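The slat rests on the barbs, with TCP about 39 mm as predicted. I release it and rise.

```bash
python3 -m handwheel '[[7,[0,0,0],0],[7,[0,0,0],0],[7,[0,0,0],0],[7,[0,-0.5,0],0],[7,[0,-2,0],0],[7,[0,-4,0],0],[7,[0,-6,0],0],[7,[0,-6,0],0]]';python3 - <<'E'
from h import *
tr(12.2,81,90)
im=vision.grab_frame("side"); a=im[140:260,210:410,::-1]; cv2.imwrite("pics/s6.png",cv2.resize(a,None,fx=4,fy=4,interpolation=2))
E
```

```text
time_s: 8.5
ee_pos: [593.6, 74.8, 101.7]
ee_rot: [-89.9, 0.0, -105.3]
force: [0.9, -0.0, 0.1]
gripper_width: 70.1
shift cm [ 0.08  1.17 -0.23] turn -0.01 pos [593.6  74.8 101.7] rot [-8.9860e+01  4.0000e-02 -1.0531e+02] F [ 0.9 -0.   0.1] t 8.5 w 70.1
u,v,z [ 14.52  81.81 101.74] torque [ 0.01  0.01 -0.02]
```

View pics/s6.png

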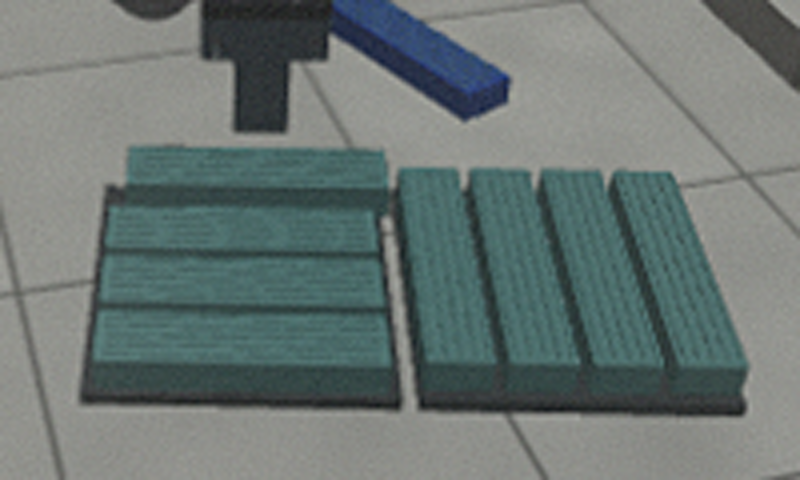

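```bash
python3 -m handwheel '[[0,[0.05,0,1.5],0],[0,[0.05,0,3.5],0],[0,[0.05,1,5],0],[0,[0.05,2,6],0],[0,[0.05,3,6.15],0],[0,[0.05,4,6.15],0],[0,[0.05,4.5,6.15],0],[0,[0.05,4.5,6.15],0]]';python3 - <<'E'
from h import *
tr(76,81,48)
E
```

```text
time_s: 9.35
ee_pos: [650.2, 58.0, 53.7]
ee_rot: [-90.2, -0.1, -105.3]
force: [0.0, 0.0, 0.8]
gripper_width: 8.9
shift cm [-0.04  0.57  0.25] turn 0.0 pos [650.2  58.   53.7] rot [-9.019e+01 -8.000e-02 -1.053e+02] F [0.  0.  0.8] t 9.35 w 8.9
u,v,z [73.54 80.58 53.68] torque [ 0.06  0.02 -0.01]
```

```bash
python3 -m handwheel '[[0,[-0.04,0.1,0.2],0],[0,[-0.04,0.2,0.25],0],[0,[-0.04,0.4,0.25],0],[0,[-0.04,0.5,0.25],0],[0,[-0.04,0.5,0.25],0]]' ;python3 -m handwheel '[[0,[0,0.1,0],0],[0,[0,0.2,0],0],[0,[0,0.2,0],0]]';python3 -m handwheel '[[0,[0,0.1,0],0],[0,[0,0.2,0],0],[0,[0,0.2,0],0]]';python3 - <<'E'
from h import *
tr(76,81,48)
E
```

```text
time_s: 9.85
ee_pos: [652.6, 57.8, 48.7]
ee_rot: [-90.2, -0.1, -105.3]
force: [0.6, 0.9, 0.7]
gripper_width: 0.6
time_s: 10.15
ee_pos: [652.9, 57.8, 47.0]
ee_rot: [-90.2, -0.1, -105.3]
force: [0.8, -0.1, 2.5]
gripper_width: 0.7
time_s: 10.45
ee_pos: [653.3, 57.9, 46.1]
ee_rot: [-90.1, -0.0, -105.3]
force: [-0.7, 0.3, 6.0]
gripper_width: 0.4
shift cm [ 0.03 -0.19 -0.06] turn -0.0 pos [653.3  57.9  46.1] rot [-9.008e+01 -3.000e-02 -1.053e+02] F [-0.7  0.3  6. ] t 10.45 w 0.4
u,v,z [76.58 81.32 46.15] torque [0.02 0.26 0.01]
```

```bash
python3 -m handwheel '[[0,[0,0.1,-0.05],0],[0,[0,0.2,-0.05],0],[0,[0,0.3,-0.05],0]]';python3 -m handwheel '[[0,[0,0.2,0],0],[0,[0,0.3,0],0],[0,[0,0.4,0],0]]';python3 - <<'E'
from h import *
tr(76,81,48)
E
```

```text
time_s: 10.75
ee_pos: [653.6, 58.1, 45.6]
ee_rot: [-89.9, 0.0, -105.3]
force: [-3.2, 0.7, 15.5]
gripper_width: 0.8
time_s: 11.05
ee_pos: [654.1, 58.2, 45.0]
ee_rot: [-89.8, 0.1, -105.3]
force: [-4.8, -0.2, 21.3]
gripper_width: 0.5
shift cm [ 0.08 -0.3  -0.12] turn 0.0 pos [654.1  58.2  45. ] rot [-8.984e+01  6.000e-02 -1.053e+02] F [-4.8 -0.2 21.3] t 11.05 w 0.5
u,v,z [77.23 81.76 45.01] torque [0.09 1.24 0.09]
```

```bash
python3 -m handwheel '[[0,[0.07,0.3,-0.1],0],[0,[0.07,0.4,-0.1],0],[0,[0.07,0.5,-0.1],0],[0,[0.07,0.5,-0.1],0]]';python3 - <<'E'
from h import *
tr(76,81,48)
im=vision.grab_frame("side"); a=im[140:260,210:410,::-1]; cv2.imwrite("pics/s7.png",cv2.resize(a,None,fx=4,fy=4,interpolation=2))
E
```

```text
time_s: 11.45
ee_pos: [654.2, 58.3, 42.2]
ee_rot: [-89.6, 0.2, -105.3]
force: [-0.5, 0.3, -0.2]
gripper_width: 0.3
shift cm [ 0.09 -0.58 -0.13] turn -0.01 pos [654.2  58.3  42.2] rot [ -89.63    0.17 -105.31] F [-0.5  0.3 -0.2] t 11.45 w 0.3
u,v,z [77.36 81.88 42.19] torque [ 0.03  0.03 -0.  ]
```

View pics/s7.png

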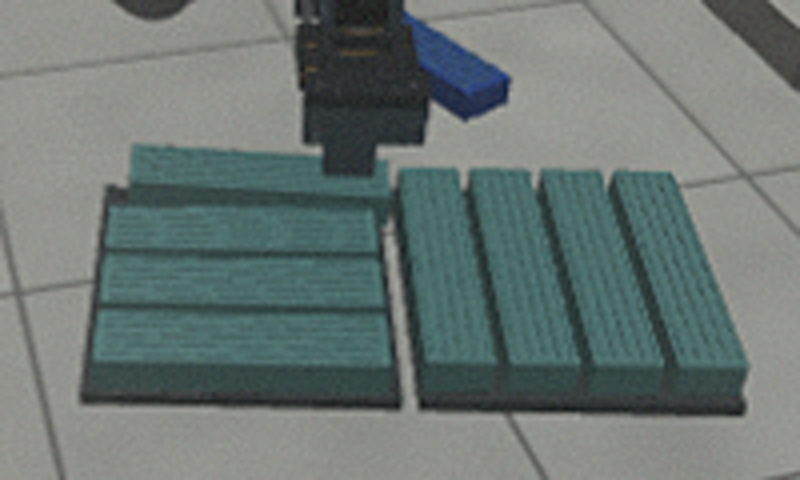

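End b dropped away under the finger, so it snapped, and the left end is still up. I move to end a.

```bash
python3 -m handwheel '[[0,[0.09,-0.6,-0.1],0],[0,[0.09,-2,-1],0],[0,[0.09,-2.5,-4],0],[0,[0.09,-2.5,-7.5],0],[0,[0.09,-2.5,-10.5],0],[0,[0.09,-2.5,-12],0],[0,[0.09,-2,-12.4],0],[0,[0.09,-1.5,-12.5],0],[0,[0.09,-1.3,-12.5],0],[0,[0.09,-1.3,-12.5],0]]';python3 - <<'E'
from h import *
tr(-48,81,48)
E
```

```text
time_s: 12.5
ee_pos: [533.1, 89.8, 52.8]
ee_rot: [-89.8, 0.1, -105.3]
force: [-0.3, 0.2, -0.1]
gripper_width: 0.4
shift cm [-0.07  0.48 -0.03] turn -0.02 pos [533.1  89.8  52.8] rot [-8.9760e+01  8.0000e-02 -1.0532e+02] F [-0.3  0.2 -0.1] t 12.5 w 0.4
u,v,z [-47.74  80.34  52.83] torque [ 0.06  0.07 -0.03]
```

```bash
python3 -m handwheel '[[0,[-0.07,0.2,-0.03],0],[0,[-0.07,0.4,-0.03],0],[0,[-0.07,0.4,-0.03],0]]' ;python3 -m handwheel '[[0,[0,0.2,0],0],[0,[0,0.3,0],0],[0,[0,0.3,0],0]]';python3 -m handwheel '[[0,[0,0.2,0],0],[0,[0,0.3,0],0],[0,[0,0.3,0],0]]';python3 - <<'E'
from h import *
tr(-48,81,48)
E
```

```text
time_s: 12.8
ee_pos: [533.1, 90.4, 48.4]
ee_rot: [-89.8, 0.1, -105.3]
force: [0.1, -0.8, -1.0]
gripper_width: 0.5
time_s: 13.1
ee_pos: [533.1, 90.5, 46.5]
ee_rot: [-89.8, 0.1, -105.3]
force: [-2.3, -0.4, 8.1]
gripper_width: 0.2
time_s: 13.4
ee_pos: [533.2, 90.8, 45.6]
ee_rot: [-89.8, 0.1, -105.4]
force: [-4.8, -0.4, 14.5]
gripper_width: 0.3
shift cm [ 0.03 -0.24 -0.  ] turn -0.05 pos [533.2  90.8  45.6] rot [ -89.76    0.13 -105.35] F [-4.8 -0.4 14.5] t 13.4 w 0.3
u,v,z [-47.98  81.32  45.6 ] torque [0.13 0.96 0.01]
```

```bash
python3 -m handwheel '[[0,[0,0.3,0],0],[0,[0,0.35,0],0],[0,[0,0.4,0],0]]' ;python3 -m handwheel '[[0,[0,0.3,0],0],[0,[0,0.4,0],0],[0,[0,0.45,0],0]]';python3 - <<'E'
from h import *
tr(-48,81,36)
E
```

```text
time_s: 13.7
ee_pos: [533.3, 91.2, 44.2]
ee_rot: [-89.7, 0.2, -105.4]
force: [-0.7, -1.3, 2.0]
gripper_width: 0.6
time_s: 14.0
ee_pos: [533.1, 91.2, 39.2]
ee_rot: [-89.7, 0.2, -105.4]
force: [-1.3, -0.7, -0.4]
gripper_width: 0.5
shift cm [0.07 0.32 0.01] turn -0.08 pos [533.1  91.2  39.2] rot [ -89.75    0.18 -105.38] F [-1.3 -0.7 -0.4] t 14.0 w 0.5
u,v,z [-48.15  81.66  39.25] torque [0.02 0.05 0.01]
```

Snapped at end a too. I check it is fully home by feeling down to 36.

```bash
python3 -m handwheel '[[0,[0.05,0.2,0],0],[0,[0.05,0.3,0],0],[0,[0.05,0.3,0],0]]' ;python3 -m handwheel '[[0,[0,0.2,0],0],[0,[0,0.3,0],0],[0,[0,0.3,0],0]]';python3 - <<'E'
from h import *
tr(-48,81,36)
E
```

```text
time_s: 14.3
ee_pos: [532.9, 90.6, 36.3]
ee_rot: [-89.8, 0.2, -105.4]
force: [-1.5, -0.7, 5.1]
gripper_width: 0.6
time_s: 14.6
ee_pos: [532.9, 90.6, 36.2]
ee_rot: [-89.7, 0.2, -105.4]
force: [-6.4, -0.2, 24.1]
gripper_width: 0.6
shift cm [0.   0.02 0.02] turn -0.08 pos [532.9  90.6  36.2] rot [ -89.74    0.18 -105.38] F [-6.4 -0.2 24.1] t 14.6 w 0.6
u,v,z [-48.16  81.03  36.19] torque [-0.13  1.41  0.06]
```

Rigid at 36.2 under 24 N, so end a is home. I feel end b again.

```bash
python3 -m handwheel '[[0,[0,-0.6,0.1],0],[0,[0,-2,1],0],[0,[0,-2.5,4],0],[0,[0,-2.5,7.5],0],[0,[0,-2.5,10.5],0],[0,[0,-2.5,12],0],[0,[0,-2,12.4],0],[0,[0,-1.2,12.4],0],[0,[0,-0.6,12.4],0],[0,[0,-0.4,12.4],0]]';python3 -m handwheel '[[0,[0,0.1,0],0],[0,[0,0.3,0],0],[0,[0,0.3,0],0]]';python3 - <<'E'
from h import *
tr(76,81,36)
E
```

```text
time_s: 15.6
ee_pos: [650.6, 58.0, 39.3]
ee_rot: [-89.9, 0.1, -105.4]
force: [-0.3, -0.2, 0.3]
gripper_width: 0.4
time_s: 15.9
ee_pos: [650.5, 58.1, 36.6]
ee_rot: [-89.9, 0.1, -105.3]
force: [0.3, 0.0, -0.3]
gripper_width: 0.3
shift cm [-0.02  0.06  0.22] turn -0.04 pos [650.5  58.1  36.6] rot [ -89.9     0.13 -105.34] F [ 0.3  0.  -0.3] t 15.9 w 0.3
u,v,z [73.8  80.75 36.59] torque [0.07 0.01 0.  ]
```

```bash
python3 -m handwheel '[[0,[0,0.2,0],0],[0,[0,0.3,0],0],[0,[0,0.3,0],0]]';python3 -m handwheel '[[0,[0,0.2,0],0],[0,[0,0.3,0],0],[0,[0,0.3,0],0]]';python3 - <<'E'
from h import *
tr(76,81,36)
E
```

```text
time_s: 16.2
ee_pos: [650.8, 58.1, 36.3]
ee_rot: [-89.8, 0.2, -105.3]
force: [-3.4, -0.3, 11.9]
gripper_width: 0.6
time_s: 16.5
ee_pos: [650.7, 58.1, 36.3]
ee_rot: [-89.8, 0.2, -105.3]
force: [-4.6, 0.4, 14.8]
gripper_width: 0.4
shift cm [-0.02  0.03  0.2 ] turn -0.04 pos [650.7  58.1  36.3] rot [ -89.76    0.17 -105.34] F [-4.6  0.4 14.8] t 16.5 w 0.4
u,v,z [74.04 80.83 36.27] torque [-0.01  1.09  0.04]
```

Both ends stop hard at 36.2–36.3 (flush is 36). I withdraw up and away and look.

```bash
python3 -m handwheel '[[0,[0,-0.5,0],0],[0,[0,-3,0],0],[0,[0,-7,0],0],[0,[0,-11,0],0],[0,[0,-15,0],0],[0,[4,-16,0],0],[0,[8,-16,0],0],[0,[12,-16,0],0],[0,[16,-16,-2],0],[0,[20,-16,-5],0]]';python3 -m handwheel '[[0,[4,0,0],0],[0,[8,0,0],0],[0,[12,0,0],0],[0,[16,0,0],0],[0,[20,0,0],0],[0,[20,0,0],0],[0,[20,0,0],0],[0,[20,0,0],0]]';python3 - <<'E'
from h import *
im=vision.grab_frame("side"); a=im[100:340,190:450,::-1]; cv2.imwrite("pics/s8.png",cv2.resize(a,None,fx=2.5,fy=2.5,interpolation=2))
im=vision.grab_frame("top")[:,:,::-1]; cv2.imwrite("pics/t8.png",cv2.resize(im[60:250,110:420],None,fx=2.5,fy=2.5,interpolation=2))
m=cv2.inRange(cv2.cvtColor(im,cv2.COLOR_BGR2HSV),(80,70,40),(98,255,255))
for c in cv2.findContours(m,0,2)[0]:
    if cv2.contourArea(c)<200: continue
    P=onz("top",cv2.boxPoints(cv2.minAreaRect(c)),36)
    print(np.round(np.c_[(P-C)@X,(P-C)@Y],1).tolist())
E
```

```text
time_s: 17.5
ee_pos: [548.9, -123.5, 195.3]
ee_rot: [-89.7, 0.2, -105.3]
force: [0.4, 0.1, 0.6]
gripper_width: 0.3
time_s: 18.3
ee_pos: [496.2, -315.5, 194.7]
ee_rot: [-89.7, 0.2, -105.3]
force: [-0.7, -1.0, 0.4]
gripper_width: 0.5
[[-90.9, -56.3], [89.8, -56.4], [89.1, -104.4], [-91.1, -102.6]]
[[-88.0, 101.6], [314.2, 101.5], [300.5, -109.4], [-94.9, -93.2]]
```

View pics/s8.png

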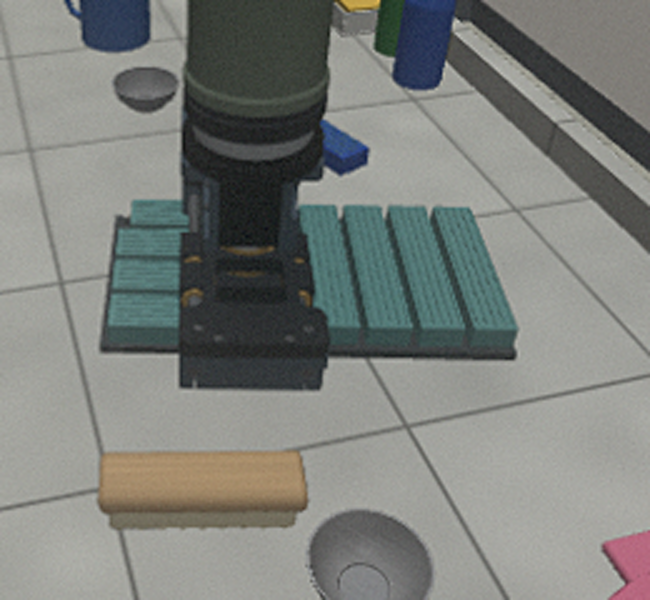

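View pics/t8.png

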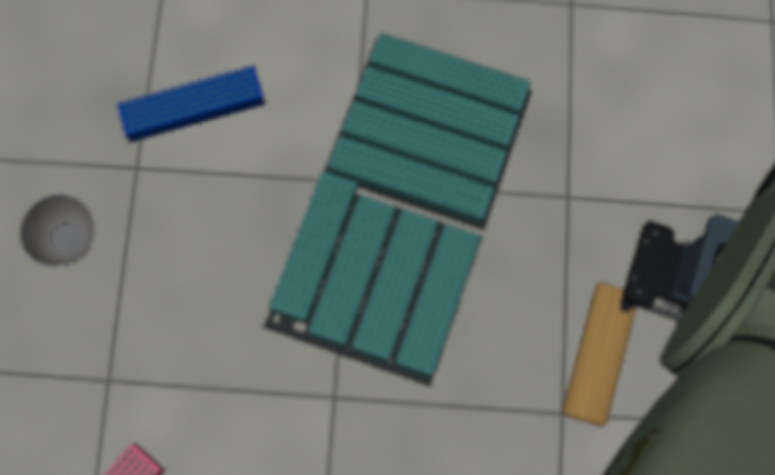

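```bash
python3 - <<'E'
from h import *
P=onz("top",[[110+272/2.5,60+313/2.5],[110+308/2.5,60+325/2.5]],36); print((P-C)@X,(P-C)@Y)
s=state(); print(s['force'],np.abs(s['qvel']).max()); job.job_done()
E
```

```text
[-80.64199469 -80.13179351] [95.13554409 50.59118332]
[-0.73451462 -1.08863491  1.23467557] 0.12320459897621311
the job is handed in; nothing more can be done
```

The slat is back on the bare row, both ends snapped home, and I handed the job in at about 18.4 s. No verdict is reported.

- **Placing:** I gripped the teal slat across its width and set it over the studs, whose strip stood about 14 mm towards +x. I let go with it resting on the barbs, then pressed each end with the shut fingers. End b snapped at just over 21 N and end a at just over 15 N.
- **Flush and level:** feeling each end again, both stopped hard at 36.2–36.3 mm; flush is 36 mm. The highest force I read was 24 N, against the 60 N limit. The last top picture shows the slat parallel to the fitted ones with an even gap.
- **Offset along the row:** my estimates disagree. The camera match before release gave about 14 mm; a rough reading of the slat's end in the last picture gave about 10 mm. Either is inside the 20 mm allowed.
- **Across the row:** I did not cleanly measure this in the last picture, because the colour outline of the slat merged with its neighbours. When I let go, the gripper was within about 0.2 mm of the row line I had measured.
- **Other things:** the katoris and brush look unmoved in the last pictures. The arm ended clear, about 195 mm up and touching nothing.

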